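Index the sample carousel and bolt it

ROBOT

A 6-joint arm with a two-finger parallel gripper is mounted at the origin on the work surface. World frame = base frame: x ahead of the robot, y to its left, z up, the work surface at z = 0. Lengths are in m, angles in rad, forces in N, time in s.
With the tool pointing down it reaches from about 0.3 to 0.95 m from the base axis. Payload 3.1 kg.
Tool frame: the origin (TCP) lies between the finger pads; the fingertips stand 17 mm ahead of it and the grasp point (between the pads) lies 2 mm behind it; z points along the fingers, y is the direction in which the jaws open and shut (so a half turn about z gives the same grasp; the last joint's range is limited). The gripper opens to 85 mm and grips with 20 to 120 N. Pads are 22 mm wide; open, the fingers measure 114 mm over their backs; the gripper's body (76 mm by 85 mm) begins 54 mm behind the grasp point. The pads swing forward as they close: fully open they stand 13 mm farther back than shut.
Start: joints at [1.108, 0.308, 1.634, -0, 1.2, -0.07], TCP at [0.239, 0.577, 0.248] pointing down, gripper open.
Joint ranges: [-3.06, 3.06], [-0.79, 1.96], [0.05, 2.63], [-1.19, 4.34], [0.05, 2.64], [-2.94, 2.94]. Speed limits (rad/s): [2.79, 2.79, 3.14, 3.14, 3.14, 3.14].

INTERFACE

Orientations are given as a rotation vector (axis times angle).
In Python, from cell import env gives the robot as it stands.
- The arm moves only by the tool apply_moves, never from a script. Its argument "commands" is a list of rows, each a list of 7 numbers: the shift along the tool's x, y, z in units of 25 mm (1.0 is 25 mm), then the turn, a rotation vector about the tool's x, y, z in units of 10 degrees (1.0 is 10 degrees), then the finger opening in mm, from 0 to 85.4. A call has 1 to 8 rows; each row is the pose to reach, as a shift and turn from the pose measured when the call began, along the tool's axes at that moment; what a row does not reach only later rows make up. A row lasts 1/8 s, in which the tool goes at most 62.5 mm and 10.7 degrees, less where a joint would pass 70% of its speed; a pose out of reach is approached as far as the arm can. A call with a gripper value outside its range is refused whole. The fingers move at their own pace and stop on an object; "force" is the grip in N (left out, the last holds). Time passes only in rows, so rows that repeat a pose let the fingers close. It gives the time, the measured TCP pose, the force and the opening at its end, in the units of the state.
- env.get_obs(): the state, without advancing time (a new reading comes with each control period).
- env.snapshot(name): name is "scene" or "top" or "wrist"; returns (picture, depth): 400x640x3 uint8, red, green, blue; 400x640 float32, m along the optical axis (not along the pixel's ray), 0 where there is no reading.
- env.camera_info(name): a dict with "vfov" (degrees; the focal length in pixels is half the picture's height over the tangent of half this angle, whatever the lens; pixels are square), "cx", "cy" (the principal point, pixels), "R" (3x3) and "t" (3): a world point X has camera coordinates R X + t. Camera axes: x right, y down, z forward; pixel columns grow to the right and rows downward; lengths in m; the calibration is good to about 2 mm. A picture is of the moment at which its call begins: read the wrist's pose just before it. camera_info takes no time and is no camera call; for the wrist camera it gives the pose at the moment of the call.
- env.close_job(): hands the job in, once; it reports no verdict.
The state is a dict: "t": time; "joint_pos": joint angles; "joint_velocities": joint speeds; "joint_efforts": joint torques, N m; "ee_pos": TCP position; "ee_rot": TCP orientation; "force": force on the tool from outside, world axes, zero at the start; "torque": the same for the moment, N m; "width": finger opening in m.
Only numpy, scipy, OpenCV 4.12 (cv2) and the standard library are available. Lean on these libraries where they do the work, as an engineer would, in place of code of your own. Each camera call takes 0.05 s, during which the arm holds its last target.

TASK

The sample carousel was left between two stops. Push it gently on, clockwise seen from above, until it drops into the next stop (feel for it; do not run on past it or turn it back), then gently slide the locking bolt fully home into the carousel so that it is locked, let go, and leave the parts lying around where they are.

Things in the scene. Friction and masses are not known exactly. Their poses are not given: they have to be found in the camera images.
- stand: fixed base of the carousel: black plate 12 mm thick, x -160 to 150 and y -130 to 130 mm; origin on the carousel's axis at table height, z up. The locking bolt is on its -x side; on its +x side a dark spring housing (x 96 to 136 mm, 38 mm high) pushes a small roller against a hidden notched ring under the carousel
- detector (a point): middle of a fixed black detector tube, 38 mm thick, 60 mm long along the stand's y, on a post at the stand's +x,-y corner; its middle is 92 mm above the table, at (75, -105) mm in the stand's frame, just outside the carousel's rim
- carousel (a joint): carousel angle, rad, growing clockwise seen from above. Starts between two stops, -0.62 to -0.46. Stops are 1.047 apart; the next lies anywhere from -0.3 to +0.3, not in line with the pins, its ring out of sight: feel for it. Turning takes 2 to 4 N at a pin; at the stop a roller drops into a notch (the last 0.05 are drawn in) and pushing on out of it takes 8 to 14 N. Over 20 N harms the bearing
- carousel_top (a point): centre of the carousel: an aluminium plate 170 mm across, its top face (this point) 40 mm above the table, on the stand's axis; turns with it. It carries a 34 mm hub, 54 mm high above the table, and six flat filter cells, 28 mm across, tops 46 mm above the table, on a 60 mm radius, at -q, 60 - q .. degrees (q: carousel angle in degrees)
- pin (a point): top centre of one of six alike upright steel push pins on the carousel: 10 mm thick, from the plate up to 77 mm above the table, on a 66 mm radius, midway between the cells. Seen from above they stand at 30 - q, 90 - q, 150 - q .. degrees counter-clockwise from the stand's +x axis (q: carousel angle in degrees); this is the one at 30 - q
- bolt (a joint): travel of the locking bolt towards the carousel's axis, m: 0 = drawn out (start), 0.013 = fully home against its end stop. Slides with about 2 N of friction and stays where left. Its 5 mm round nose meets the hidden ring at about 0.004 and passes only where a notch (7 mm wide) stands before it, that is when the carousel sits in a stop. More than 25 N bends it
- bolt_post (a point): top centre of the bolt's upright handle post: steel, 12 mm thick, from 15 to 72 mm above the table, at (-126, 0) mm in the stand's frame when drawn out, (-113, 0) when home; it is pushed along the stand's +x. Its aluminium guide block, 38 mm high, spans x -104 to -88 mm and y -19 to +19 mm
- lens_ring: bystander, black ring 31 mm across, 10 mm high, lying on the stand's +x,+y corner
- spacer: bystander, aluminium ring 25 mm across, 14 mm high, lying on the stand's -x,-y corner
- post: bystander, upright steel post 25 mm thick, 90 mm high
- lens_tube: bystander, upright black tube 36 mm thick, 75 mm high
- jar: bystander, amber jar 52 mm thick, 75 mm high
- driver: bystander, screwdriver lying on the table

How it is judged:
On the way:
1. the carousel has been pushed on to the next stop, the bolt still drawn out (value of joint carousel between -0.36 and 0.36 rad and value of joint bolt below 0.003 m), for 0.2 s.
At the end, for the whole second after the job is handed in: the bolt is home (at least 11.2 of 13 mm) in the notch of the next stop (carousel between -0.36 and 0.36 rad) and the carousel is at rest (value of joint bolt above 0.0112 m and value of joint carousel between -0.36 and 0.36 rad and velocity of joint carousel between -0.05 and 0.05 rad/s); the robot touches nothing.
It fails at once if the robot loads the carousel with more than 20 N (contact force between carousel and the fingers above 20 N or contact force between carousel and the arm above 20 N).
It fails at once if the robot pushes the bolt with more than 25 N (contact force between bolt and the fingers above 25 N or contact force between bolt and the arm above 25 N).
It fails at once if the carousel is run well past the next stop (value of joint carousel above 0.55 rad).
It fails at once if the carousel is turned back (value of joint carousel below -0.74 rad).
It fails at once if a bystander is moved more than 25 mm (distance of any of lens_ring, spacer, post, lens_tube, jar, driver from where it was at the start of the episode above 0.025 m).
It also fails if it takes over 72 s, if anything falls off the work surface, if the arm or the gripper's body presses on something with over 40 N, if the wrist force passes 120 N, or if a joint passes its speed limit or range.

## Working session

There is one attempt and no reset: what is moved stays moved. The work goes in short steps, Python scripts to look and compute and a tool call to move; the robot and the scene stay as the last step left them, time stands still between calls to the robot, and variables do not carry over. Pictures are saved under pics/ and viewed, and the job is handed in when it is done.

Besides the shell and the picture viewer there is one more tool, called as name(argument=value, ...) on one line, values as JSON. apply_moves: Moves the arm, as the interface text tells. Its arguments: {"type":"object","properties":{"commands":{"type":"array","items":{"type":"array","items":{"type":"number"}}},"force":{"type":"number"}},"required":["commands"]}

```bash
ls; mkdir -p pics; python3 - <<'E'
from cell import env
import cv2
o=env.get_obs();print(o)
for n in("scene","top"):
    p,d=env.snapshot(n);cv2.imwrite(f"pics/{n}0.png",p[:,:,::-1]);import numpy as np;np.save(f"pics/{n}0.npy",d);print(n,env.camera_info(n))
E
```

```text
pics
{'t': 0.0, 'joint_pos': array([ 1.10831580e+00,  3.09013543e-01,  1.63521635e+00, -8.86661420e-06,
        1.19973039e+00, -6.97152510e-02]), 'joint_velocities': array([ 1.19439992e-03, -6.96635068e-05,  1.32853383e-03, -4.09460241e-04,
       -5.88159179e-04, -1.61976258e-03]), 'joint_efforts': array([ 5.37255437e-04, -4.15260780e+01, -2.76662225e+01,  4.53039377e-06,
        1.03098169e-02, -5.31319756e-06]), 'ee_pos': array([0.23889054, 0.57666941, 0.24702755]), 'ee_rot': array([-0.612871  , -3.08060369,  0.00359088]), 'force': array([ 0.13058847,  0.1668045 , -0.55963757]), 'torque': array([-0.00587404,  0.04702854, -0.00541871]), 'width': 0.08519518740492979}
scene {'vfov': 53.701743157533365, 'cx': 323.25319058331013, 'cy': 198.28297922436704, 'R': array([[-0.74453917,  0.66736026, -0.01707958],
       [ 0.46810456,  0.50365729, -0.72609052],
       [-0.4759617 , -0.54859787, -0.68738696]]), 't': array([ 0.42286899, -0.21148706,  1.58264379])}
top {'vfov': 52.06127022970038, 'cx': 322.97592928993976, 'cy': 190.85879923773518, 'R': array([[ 0.01011657, -0.99993333,  0.00556684],
       [-0.98182932, -0.0109881 , -0.18944773],
       [ 0.18949626, -0.00354913, -0.98187503]]), 't': array([-0.01155293,  0.58304208,  1.26666876])}
```

View pics/top0.png

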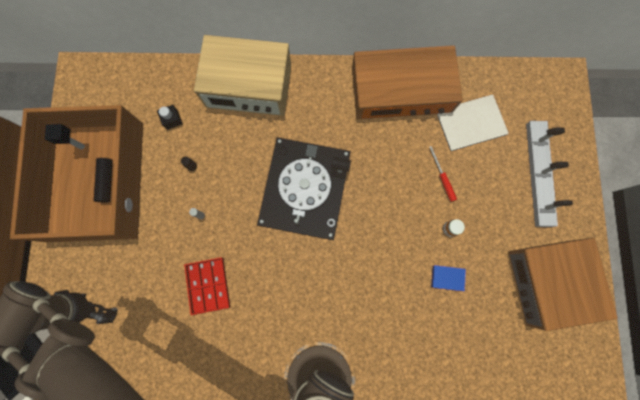

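View pics/scene0.png

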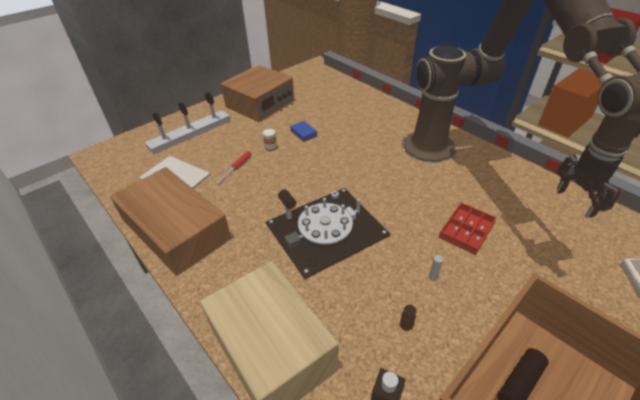

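```bash
python3 - <<'E'
import cv2
p=cv2.imread("pics/top0.png")[125:250,245:365]
cv2.imwrite("pics/top0c.png",cv2.resize(p,None,fx=4.8,fy=4.8,interpolation=cv2.INTER_CUBIC))
E
```

```text
(no output)
```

View pics/top0c.png

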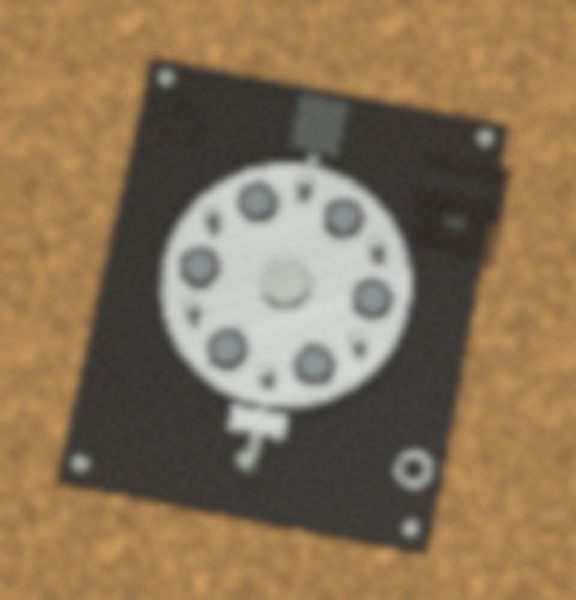

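```bash
cat > h.py <<'E'
import numpy as np
from cell import env
def K(ci,h=400): return h/2/np.tan(np.radians(ci['vfov'])/2)
def px2w(ci,u,v,z):
    f=K(ci);r=np.array([(u-ci['cx'])/f,(v-ci['cy'])/f,1]);R=np.array(ci['R']);t=np.array(ci['t'])
    C=-R.T@t;d=R.T@r;s=(z-C[2])/d[2];return C+s*d
def w2px(ci,X):
    f=K(ci);c=np.array(ci['R'])@np.array(X)+np.array(ci['t']);return c[0]/c[2]*f+ci['cx'],c[1]/c[2]*f+ci['cy']
E
python3 - <<'E'
from h import *
ci=env.camera_info("top");d=np.load("pics/top0.npy")
P=[]
for (a,b) in [(152,62),(507,127),(427,550),(60,482)]:
    P.append(px2w(ci,245+a/4.8-.4,125+b/4.8-.4,.012)); print(P[-1])
P=np.array(P)
print([np.linalg.norm(P[i]-P[(i+1)%4]) for i in range(4)])
for ed in (P[0]-P[3],P[1]-P[2]): print(np.degrees(np.arctan2(ed[1],ed[0])))
for ed in (P[0]-P[1],P[3]-P[2]): print(np.degrees(np.arctan2(ed[1],ed[0]))-90)
print("mid",P.mean(0))
print("carousel",px2w(ci,245+287/4.8-.4,125+285/4.8-.4,.040))
print("hub",px2w(ci,245+287/4.8-.4,125+281/4.8-.4,.054))
print(px2w(ci,245+250/4.8-.4,125+463/4.8-.4,.072),'bolt post top?')
for u,v in [(304,178),(280,220)]:
    z=d[v,u];f=K(ci);R=ci['R'];X=R.T@(np.array([(u-ci['cx'])/f*z,(v-ci['cy'])/f*z,z])-ci['t']);print(X)
E
```

```text
[0.77568308 0.15621007 0.012     ]
[ 0.73056052 -0.09683861  0.012     ]
[ 0.43131575 -0.04167013  0.012     ]
[0.47497772 0.20956254 0.012     ]
[np.float64(0.257040232990285), np.float64(0.3042876900255478), np.float64(0.2549984802281503), np.float64(0.3054017018627423)]
-10.060970259077006
-10.445704702537403
-10.110473060258002
-9.859019536656803
mid [0.60313427 0.05681597 0.012     ]
carousel [0.60847543 0.05575483 0.04      ]
hub [0.60829829 0.05520566 0.054     ]
[0.48240799 0.0763737  0.072     ] bolt post top?
[0.62517135 0.05675898 0.0549074 ]
[0.49238098 0.13498553 0.0115442 ]
```

```bash
cat >> h.py <<'E'
O=np.array([0.6083,0.0555]);YAW=np.radians(-10.1)
def s2w(x,y): c,s=np.cos(YAW),np.sin(YAW);return O+np.array([c*x-s*y,s*x+c*y])
def w2s(p): c,s=np.cos(YAW),np.sin(YAW);d=np.array(p)[:2]-O;return np.array([c*d[0]+s*d[1],-s*d[0]+c*d[1]])
E
python3 - <<'E'
from h import *
ci=env.camera_info("top")
for (a,b) in [(258,202),(343,217),(373,298),(314,363),(228,349),(200,268)]:
    p=w2s(px2w(ci,245+a/4.8-.4,125+b/4.8-.4,.046));th=np.degrees(np.arctan2(p[1],p[0]));print(np.hypot(*p),th,(-th+30)%60-30)
for k in range(6):
    a=np.radians(61+60*k);w=s2w(.066*np.cos(a),.066*np.sin(a));u=w2px(ci,[*w,.077]);print(61+60*k,w,(np.array(u)-[245,125]+.4)*4.8)
print("post",(np.array(w2px(ci,[*s2w(-.126,0),.072]))-[245,125]+.4)*4.8)
E
```

```text
0.06055177521831149 30.347909016036574 29.652090983963426
0.06001276670856352 -28.494963295933662 28.49496329593366
0.059319115774765015 -89.06199326360073 29.061993263600726
0.05792773398418684 -150.52092857773943 -29.479071422260574
0.06008763411198733 149.6134664792535 -29.613466479253503
0.06028083417307108 90.48209465737077 29.517905342629234
61 [0.6499246  0.10671906] [209.74809204 212.0698722 ]
121 [0.58475529 0.1171575 ] [191.40375963 307.52641139]
181 [0.54313069 0.06593843] [267.47624837 370.41083695]
241 [0.5666754  0.00428094] [361.56237136 336.25233434]
301 [ 0.63184471 -0.0061575 ] [378.34115469 240.30403344]
361 [0.67346931 0.04506157] [302.60540711 178.99396813]
post [248.19599294 460.17556017]
```

```bash
cat >> h.py <<'E'
from scipy.spatial.transform import Rotation as Ro
def row(xs,ys,z,yaw=None):
    o=env.get_obs();R=Ro.from_rotvec(o['ee_rot']);t=np.array([*s2w(xs,ys),z])
    sh=R.inv().apply(t-o['ee_pos'])/.025
    # desired: x=-Xs,z down
    c,s=np.cos(YAW),np.sin(YAW);D=np.array([[-c,-s,0],[-s,c,0],[0,0,-1]]).T
    D=np.column_stack([[-c,-s,0],[-s,c,0],[0,0,-1]])
    r=(R.inv()*Ro.from_matrix(D)).as_rotvec(degrees=True)/10
    return np.round(sh,3),np.round(r,3)
def st():
    o=env.get_obs();c,s=np.cos(YAW),np.sin(YAW);f=o['force']
    print('t',round(o['t'],2),'stand mm',np.round(1e3*w2s(o['ee_pos']),1),'z',round(o['ee_pos'][2]*1e3,1),'Fs',np.round([c*f[0]+s*f[1],-s*f[0]+c*f[1],f[2]],2),'w',round(o['width'],4))
E
python3 -c "
from h import *
print(s2w(-.061,.057));print(row(-.075,.057,.16));st()"
```

```text
[0.55824121 0.12231405]
(array([-18.211, -12.017,   3.508]), array([-0.012, -0.002, -1.241]))
t 0.1 stand mm [-455.   448.4] z 247.1 Fs [-0.14  0.86  0.05] w 0.0854
```

apply_moves(commands=[[-2.3,-1.5,0.2,0,0,-0.4,0],[-4.6,-3.0,0.6,0,0,-0.8,0],[-6.9,-4.5,1.1,0,0,-1.24,0],[-9.2,-6.0,1.6,0,0,-1.24,0],[-11.5,-7.6,2.2,0,0,-1.24,0],[-13.8,-9.1,2.7,0,0,-1.24,0],[-16.1,-10.6,3.1,0,0,-1.24,0],[-18.2,-12.0,3.5,0,0,-1.24,0]])

```text
t: 1.1
ee_pos: [0.5158, 0.1667, 0.168]
ee_rot: [-0.277, -3.128, 0.003]
force: [1.4, 0.5, -0.1]
width: -0.0001
```

```bash
python3 - <<'E'
from h import *
import cv2
st();print(row(-.063,.057,.075))
ci=env.camera_info("wrist");print(ci)
p,d=env.snapshot("wrist");cv2.imwrite("pics/w1.png",p[:,:,::-1])
p,d=env.snapshot("top");cv2.imwrite("pics/t1.png",cv2.resize(p[125:250,245:365,::-1],None,fx=4.8,fy=4.8,interpolation=cv2.INTER_CUBIC))
st()
E
```

```text
t 1.1 stand mm [-110.5   93.2] z 168.0 Fs [ 1.25  0.71 -0.08] w -0.0001
(array([-1.904, -1.442,  3.72 ]), array([-0.011, -0.005, -0.001]))
{'vfov': 66.14023399112857, 'cx': 320.4679121997672, 'cy': 198.44329309323268, 'R': array([[ 1.75156648e-01,  9.84540221e-01, -8.37968103e-04],
       [ 9.36834355e-01, -1.66407587e-01,  3.07652250e-01],
       [ 3.02756570e-01, -5.46723741e-02, -9.51498498e-01]]), 't': array([-0.25405628, -0.47020449,  0.15710795])}
t 1.2 stand mm [-108.4   90.4] z 167.4 Fs [-0.94  0.84  0.16] w 0.0002
```

View pics/w1.png

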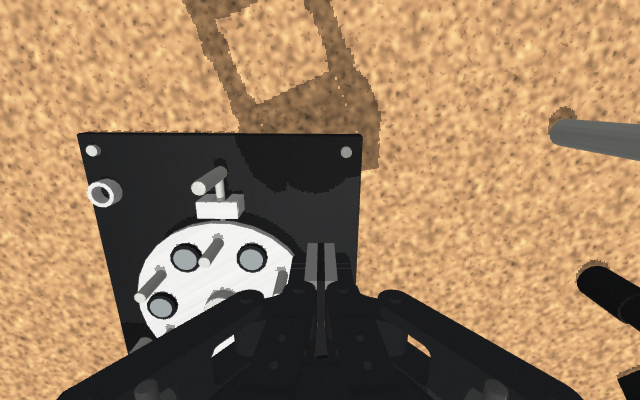

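View pics/t1.png

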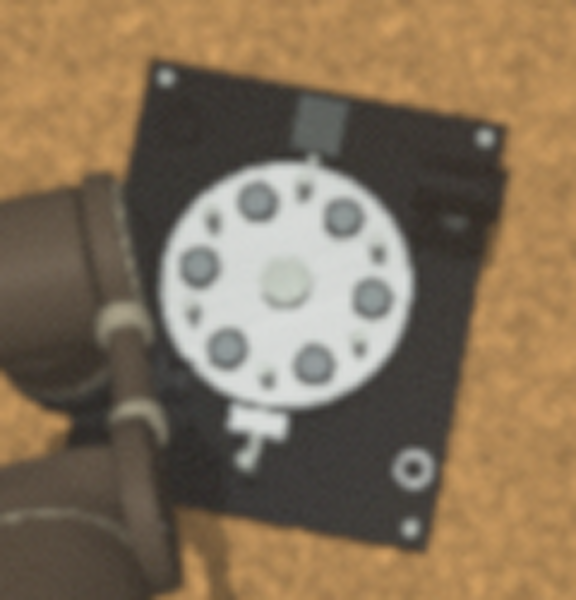

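```bash
python3 - <<'E'
from h import *
import cv2
ci=env.camera_info("wrist")
# pictured at slightly different pose; use pose t=1.1 printed
ci['R']=np.array([[ 1.75156648e-01,  9.84540221e-01, -8.37968103e-04],[ 9.36834355e-01, -1.66407587e-01,  3.07652250e-01],[ 3.02756570e-01, -5.46723741e-02, -9.51498498e-01]]);ci['t']=np.array([-0.25405628, -0.47020449,  0.15710795])
for n,u,v,z in [("post",198,188,.072),("pin",205,262,.077),("pin",140,297,.077),("cornerL",78,134,.012),("cornerR",362,135,.012),("cell",186,258,.046),("cell",252,258,.046),("cell",162,306,.046)]:
    p=w2s(px2w(ci,u,v,z))*1e3;print(n,p,np.hypot(*p),np.degrees(np.arctan2(p[1],p[0])))
print(w2px(ci,[*s2w(-.033,.0572),.077]))
print(row(-.063,.057,.075)); print(row(-.063,.057,.12))
E
```

```text
post [-126.57363316    0.87779606] 126.5766769053071 179.60265655645483
pin [-66.78727415   1.02835111] 66.79519065248522 179.11786304501373
pin [-34.07918815 -56.62838557] 66.09209572429862 -121.03969661991802
cornerL [-160.09106584 -126.34816387] 203.94363897147718 -141.71855107285594
cornerR [-159.27878729  130.39595339] 205.8466340240179 140.6940171387039
cell [-53.22945061 -28.86379046] 60.551571503951486 -151.53113637219508
cell [-53.26984208  30.91016517] 61.588265003223306 149.87527668118875
cell [ -1.69347292 -58.77570172] 58.80009322659443 -91.65037612245182
(np.float64(277.40102628220137), np.float64(298.2049240800693))
(array([-1.825, -1.307,  3.699]), array([-0.024, -0.002, -0.037]))
(array([-1.824, -1.315,  1.899]), array([-0.024, -0.002, -0.037]))
```

apply_moves(commands=[[-1.0,-0.7,0.8,0,0,0,0],[-1.83,-1.31,1.6,0,0,0,0],[-1.83,-1.31,2.4,0,0,0,0],[-1.83,-1.31,3.1,0,0,0,0],[-1.83,-1.31,3.7,0,0,0,0],[-1.83,-1.31,3.7,0,0,0,0],[-1.83,-1.31,3.7,0,0,0,0]])

```text
t: 2.08
ee_pos: [0.5567, 0.123, 0.0754]
ee_rot: [0.286, 3.128, -0.006]
force: [0.2, -0.8, -0.0]
width: -0.0002
```

```bash
python3 - <<'E'
from h import *
import cv2
st()
p,d=env.snapshot("top");cv2.imwrite("pics/t2.png",cv2.resize(p[125:250,245:365,::-1],None,fx=4.8,fy=4.8,interpolation=cv2.INTER_CUBIC))
p,d=env.snapshot("wrist");cv2.imwrite("pics/w2.png",p[:,:,::-1])
st()
for q in range(-30,20,4):
    a=np.radians(90-q);print(q,np.round([66*np.cos(a)-16,66*np.sin(a)],1))
E
```

```text
t 2.08 stand mm [-62.6  57.4] z 75.4 Fs [ 0.35 -0.75 -0.03] w -0.0002
t 2.17 stand mm [-62.2  57.4] z 75.9 Fs [0.07 0.47 0.41] w -0.0002
-30 [-49.   57.2]
-26 [-44.9  59.3]
-22 [-40.7  61.2]
-18 [-36.4  62.8]
-14 [-32.  64.]
-10 [-27.5  65. ]
-6 [-22.9  65.6]
-2 [-18.3  66. ]
2 [-13.7  66. ]
6 [-9.1 65.6]
10 [-4.5 65. ]
14 [-0. 64.]
18 [ 4.4 62.8]
```

View pics/w2.png

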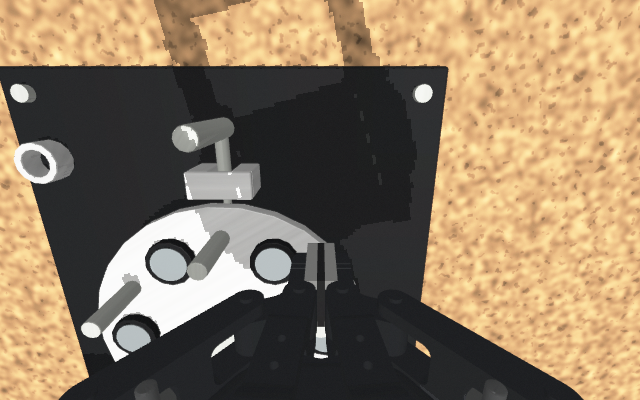

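View pics/t2.png

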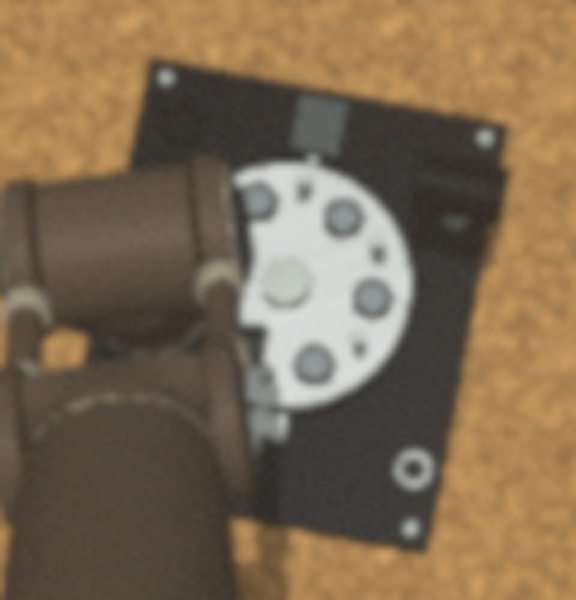

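apply_moves(commands=[[-0.16,0,0,0,0,0,0],[-0.32,0,0,0,0,0,0],[-0.4,0,0,0,0,0,0],[-0.44,0,0,0,0,0,0],[-0.48,0,0,0,0,0,0],[-0.52,0,0,0,0,0,0],[-0.56,0.02,0,0,0,0,0],[-0.6,0.04,0,0,0,0,0]])

```text
t: 3.18
ee_pos: [0.5709, 0.121, 0.0756]
ee_rot: [-0.286, -3.127, 0.007]
force: [-3.5, -1.0, 0.9]
width: 0.0001
```

```bash
python3 - <<'E'
from h import *
st()
E
```

```text
t 3.17 stand mm [-48.3  57.9] z 75.6 Fs [-3.32 -1.61  0.93] w 0.0001
```

apply_moves(commands=[[-0.04,0.02,0,0,0,0,0],[-0.08,0.04,0,0,0,0,0],[-0.12,0.06,0,0,0,0,0],[-0.16,0.07,0,0,0,0,0],[-0.19,0.09,0,0,0,0,0],[-0.22,0.1,0,0,0,0,0],[-0.25,0.11,0,0,0,0,0],[-0.25,0.11,0,0,0,0,0]])

```text
t: 4.18
ee_pos: [0.5776, 0.1233, 0.0754]
ee_rot: [-0.286, -3.127, 0.005]
force: [-3.6, 4.8, 0.2]
width: 0.0001
```

```bash
python3 - <<'E'
from h import *
st()
E
```

```text
t 4.17 stand mm [-42.1  61.4] z 75.4 Fs [-4.4   4.07  0.25] w 0.0001
```

```bash
python3 - <<'E'
from h import *
import cv2
p,d=env.snapshot("wrist");cv2.imwrite("pics/w3.png",cv2.resize(p[150:400,60:460,::-1],None,fx=2,fy=2,interpolation=cv2.INTER_CUBIC))
st()
p,d=env.snapshot("scene");cv2.imwrite("pics/s3.png",cv2.resize(p[150:280,250:410,::-1],None,fx=4.5,fy=4.5,interpolation=cv2.INTER_CUBIC))
st()
E
```

```text
t 4.22 stand mm [-42.2  61.4] z 75.5 Fs [-4.58  3.63  1.32] w 0.0001
t 4.28 stand mm [-42.1  61.4] z 75.5 Fs [-4.45  2.9  -0.3 ] w -0.0002
```

View pics/w3.png

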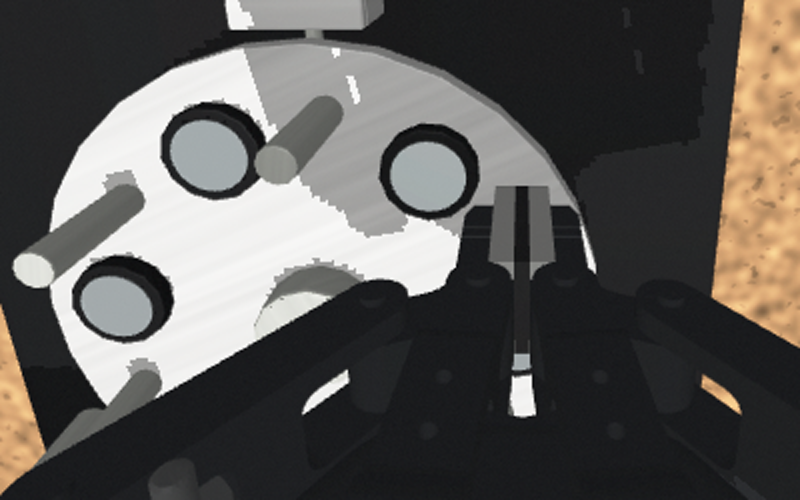

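View pics/s3.png

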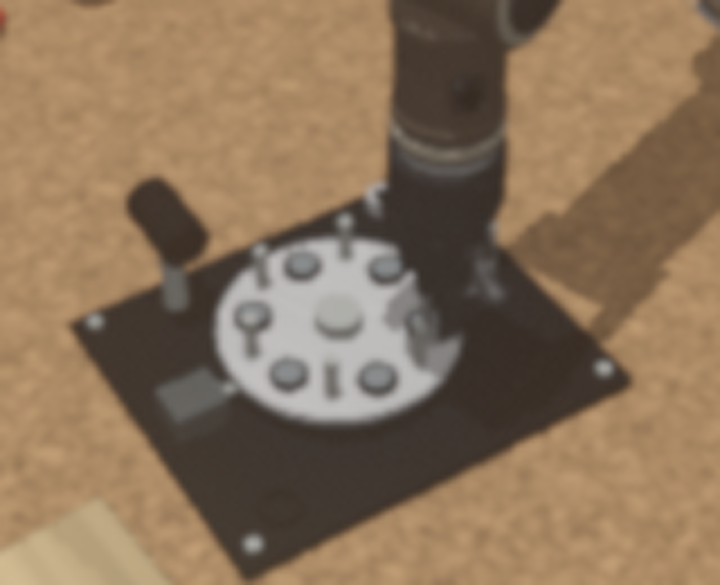

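```bash
python3 - <<'E'
from h import *
ci=env.camera_info("wrist")
for n,u,v,z in [("pin",60+276/2,150+165/2,.077),("pin",60+35/2,150+271/2,.077),("cell",60+213/2,150+152/2,.046),("cell",60+430/2,150+172/2,.046),("cell",60+117/2,150+300/2,.046)]:
    p=w2s(px2w(ci,u,v,z))*1e3;th=np.degrees(np.arctan2(p[1],p[0]));print(n,p,np.hypot(*p),th,(-th+(30 if n=='pin' else 0)+30)%60-30)
E
```

```text
pin [-65.95832781   7.14776807] 66.34449183043769 173.8151100606245 -23.815110060624505
pin [-39.11922507 -53.00719658] 65.87925818462541 -126.42726541075565 -23.572734589244362
cell [-56.05308355 -23.28632073] 60.697618638231056 -157.44037162379814 -22.559628376201857
cell [-49.7624552   35.94232399] 61.38528000862984 144.16024878418557 -24.16024878418557
cell [ -8.46024465 -59.60687179] 60.20427645936098 -98.0782640630281 -21.921735936971913
```

apply_moves(commands=[[-0.04,0.015,0,0,0,0,0],[-0.07,0.03,0,0,0,0,0],[-0.1,0.04,0,0,0,0,0],[-0.13,0.05,0,0,0,0,0],[-0.13,0.05,0,0,0,0,0]])

```text
t: 4.9
ee_pos: [0.581, 0.1244, 0.0754]
ee_rot: [-0.287, -3.127, 0.004]
force: [-4.0, 3.5, 1.0]
width: 0.0002
```

```bash
python3 - <<'E'
from h import *
st()
E
```

```text
t 4.9 stand mm [-38.9  63. ] z 75.4 Fs [-4.59  2.72  1.05] w 0.0002
```

apply_moves(commands=[[-0.04,0,0,0,0,0,0],[-0.07,0,0,0,0,0,0],[-0.1,0,0,0,0,0,0],[-0.1,0,0,0,0,0,0]])

```text
t: 5.4
ee_pos: [0.5853, 0.1233, 0.076]
ee_rot: [0.286, 3.126, -0.005]
force: [-1.0, -0.4, 0.4]
width: 0.0003
```

```bash
python3 - <<'E'
from h import *
st()
E
```

```text
t 5.4 stand mm [-34.5  62.8] z 76.0 Fs [-0.95 -0.58  0.38] w 0.0003
```

```bash
cat >> h.py <<'E'
def look(name):
    import cv2
    ci=env.camera_info("wrist");p,d=env.snapshot("wrist")
    cv2.imwrite(f"pics/{name}.png",cv2.resize(p[150:400,60:460,::-1],None,fx=2,fy=2,interpolation=cv2.INTER_CUBIC))
    import pickle;pickle.dump(ci,open(f"pics/{name}.pkl","wb"))
def meas(name,pts):
    import pickle;ci=pickle.load(open(f"pics/{name}.pkl","rb"))
    for n,a,b,z in pts:
        p=w2s(px2w(ci,60+a/2,150+b/2,z))*1e3;th=np.degrees(np.arctan2(p[1],p[0]));print(n,np.round(p,1),np.hypot(*p).round(1),round((-th+(30 if n=='pin' else 0)+30)%60-30,1))
E
python3 -c "
from h import *
look('w4');st()"
```

```text
t 5.45 stand mm [-34.8  62.7] z 76.0 Fs [0.96 0.   0.94] w 0.0001
```

View pics/w4.png

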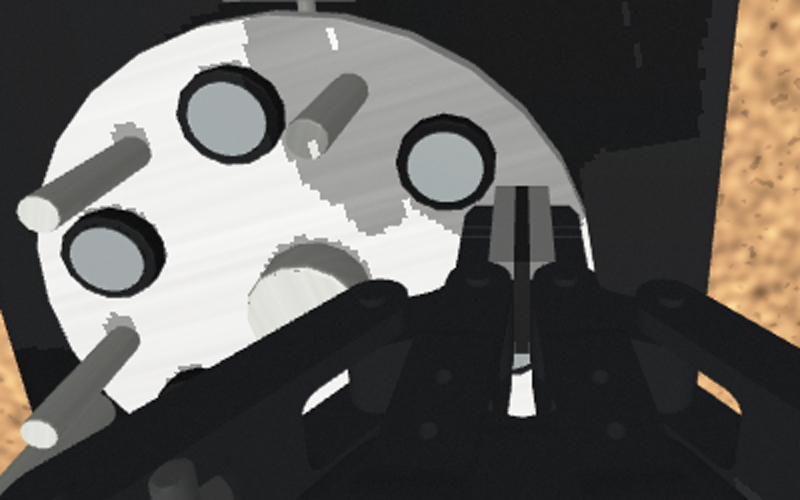

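```bash
python3 -c "
from h import *
meas('w4',[('pin',306,139,.077),('pin',38,215,.077),('pin',39,434,.077),('cell',230,117,.046),('cell',446,164,.046),('cell',110,255,.046)])
meas('w4',[('c',1,1,.04)])"
```

```text
pin [-64.3  15.7] 66.2 -16.3
pin [-46.  -47.7] 66.3 -16.0
pin [ 18.1 -63.5] 66.0 -15.9
cell [-58.3 -15.9] 60.5 -15.3
cell [-44.2  41.8] 60.8 -16.6
cell [-15.8 -57.5] 59.6 -14.7
c [-89.  -74.5] 116.1 20.1
```

apply_moves(commands=[[-0.03,0.01,0,0,0,0,0],[-0.06,0.015,0,0,0,0,0],[-0.06,0.015,0,0,0,0,0],[-0.06,0.015,0,0,0,0,0]])

```text
t: 5.95
ee_pos: [0.5861, 0.1233, 0.0759]
ee_rot: [0.287, 3.128, -0.005]
force: [-3.3, 0.5, 2.3]
width: 0.0001
```

```bash
python3 - <<'E'
from h import *
st()
E
```

```text
t 5.95 stand mm [-33.8  62.9] z 75.9 Fs [-3.31 -0.12  2.29] w 0.0001
```

apply_moves(commands=[[-0.03,0.01,0,0,0,0,0],[-0.06,0.015,0,0,0,0,0],[-0.06,0.015,0,0,0,0,0],[-0.06,0.015,0,0,0,0,0]])

```text
t: 6.45
ee_pos: [0.5864, 0.1234, 0.0758]
ee_rot: [-0.286, -3.126, 0.006]
force: [-5.8, -0.8, 5.0]
width: -0.0004
```

```bash
python3 - <<'E'
from h import *
st()
E
```

```text
t 6.45 stand mm [-33.4  63. ] z 75.8 Fs [-5.52 -1.85  5.  ] w -0.0004
```

apply_moves(commands=[[0.1,0,0,0,0,0,0],[0.3,0,0,0,0,0,0],[0.6,0,0,0,0,0,0],[0.7,0,-0.5,0,0,0,0],[0.9,0,-1.4,0,0,0,0],[1.8,0,-2.2,0,0,0,0],[2.5,0,-2.4,0,0,0,0],[2.5,0,-2.4,0,0,0,0]])

```text
t: 7.45
ee_pos: [0.524, 0.1352, 0.1363]
ee_rot: [-0.285, -3.126, 0.006]
force: [0.5, -0.1, -0.2]
width: -0.0002
```

```bash
python3 - <<'E'
from h import *
look('w5');st();print(row(-.165,0,.13),row(-.165,0,.062))
E
```

```text
t 7.5 stand mm [-96.2  63.6] z 136.0 Fs [-0.07  0.18  0.69] w -0.0001
(array([ 2.736, -2.56 ,  0.254]), array([-0.024, -0.01 , -0.033])) (array([ 2.731, -2.549,  2.974]), array([-0.024, -0.01 , -0.033]))
```

View pics/w5.png

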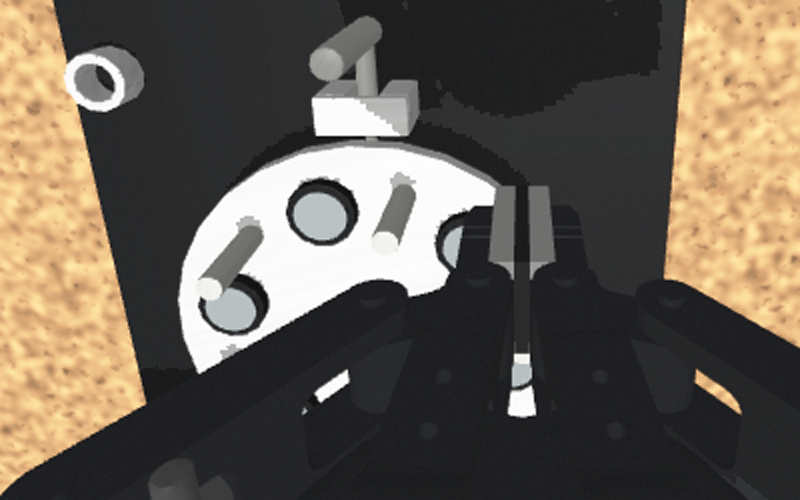

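```bash
python3 -c "
from h import *
meas('w5',[('pin',385,243,.077),('pin',209,287,.077),('cell',318,216,.046),('cell',234,311,.046),('post',325,65,.072)])"
```

```text
pin [-64.2  16.3] 66.2 -15.7
pin [-46.7 -47.1] 66.3 -15.2
cell [-57.6 -17.3] 60.1 -16.7
cell [-13.3 -57.1] 58.6 -16.9
post [-126.1    0.6] 126.1 0.3
```

apply_moves(commands=[[1.3,-1.2,0,0,0,0,0],[2.65,-2.55,0,0,0,0,0],[2.65,-2.55,0.6,0,0,0,0],[2.65,-2.55,1.5,0,0,0,0],[2.65,-2.55,2.4,0,0,0,0],[2.65,-2.55,3.0,0,0,0,0],[2.65,-2.55,3.0,0,0,0,0],[2.65,-2.55,3.0,0,0,0,0]])

```text
t: 8.5
ee_pos: [0.4486, 0.0842, 0.0615]
ee_rot: [-0.285, -3.127, 0.006]
force: [-0.1, 1.0, -0.4]
width: 0.0002
```

```bash
python3 - <<'E'
from h import *
look('w6');st();print(row(-.143,0,.062))
E
```

```text
t 8.55 stand mm [-162.     0.3] z 61.9 Fs [0.11 0.66 0.43] w -0.0002
(array([-0.762, -0.008, -0.005]), array([-0.021, -0.001, -0.033]))
```

View pics/w6.png

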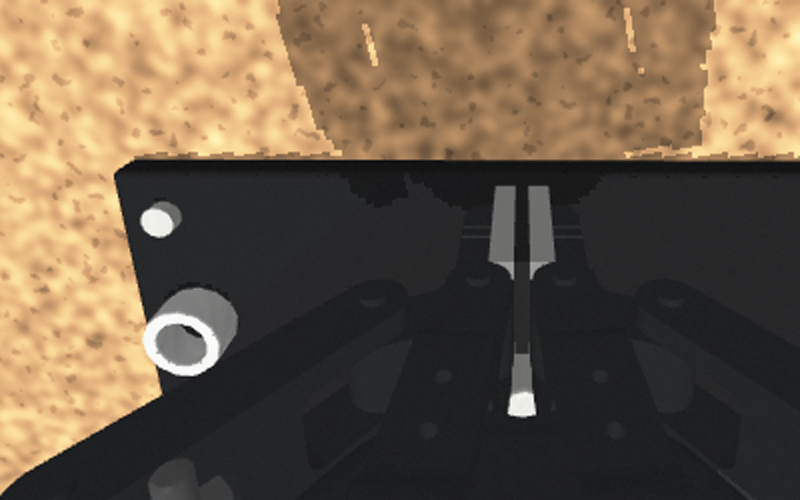

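apply_moves(commands=[[-0.3,0,0,0,0,0,0],[-0.56,0,0,0,0,0,0],[-0.64,0,0,0,0,0,0],[-0.7,0,0,0,0,0,0],[-0.75,0,0,0,0,0,0],[-0.8,0,0,0,0,0,0],[-0.84,0,0,0,0,0,0],[-0.84,0,0,0,0,0,0]])

```text
t: 9.55
ee_pos: [0.4688, 0.0805, 0.0617]
ee_rot: [-0.285, -3.127, 0.006]
force: [-1.0, 0.2, 1.5]
width: -0.0003
```

```bash
python3 - <<'E'
from h import *
st()
E
```

```text
t 9.55 stand mm [-1.417e+02  1.000e-01] z 61.7 Fs [-1.01  0.02  1.54] w -0.0003
```

apply_moves(commands=[[-0.04,0,0,0,0,0,0],[-0.08,0,0,0,0,0,0],[-0.12,0,0,0,0,0,0],[-0.16,0,0,0,0,0,0],[-0.16,0,0,0,0,0,0]])

```text
t: 10.18
ee_pos: [0.4729, 0.0797, 0.0616]
ee_rot: [-0.285, -3.127, 0.006]
force: [-1.5, 1.0, 0.2]
width: -0.0002
```

```bash
python3 - <<'E'
from h import *
st()
E
```

```text
t 10.18 stand mm [-1.375e+02  1.000e-01] z 61.6 Fs [-1.68  0.71  0.19] w -0.0002
```

Sliding at about 2 N; going on.

apply_moves(commands=[[-0.04,0,0,0,0,0,0],[-0.08,0,0,0,0,0,0],[-0.12,0,0,0,0,0,0],[-0.14,0,0,0,0,0,0],[-0.14,0,0,0,0,0,0]])

```text
t: 10.8
ee_pos: [0.4765, 0.079, 0.0616]
ee_rot: [-0.285, -3.127, 0.006]
force: [-1.3, 0.7, 1.4]
width: 0.0001
```

```bash
python3 - <<'E'
from h import *
st()
E
```

```text
t 10.8 stand mm [-1.339e+02  1.000e-01] z 61.6 Fs [-1.41  0.48  1.45] w 0.0001
```

apply_moves(commands=[[-0.04,0,0,0,0,0,0],[-0.08,0,0,0,0,0,0],[-0.12,0,0,0,0,0,0],[-0.14,0,0,0,0,0,0],[-0.14,0,0,0,0,0,0]])

```text
t: 11.42
ee_pos: [0.4801, 0.0784, 0.0616]
ee_rot: [-0.285, -3.127, 0.006]
force: [-1.1, 0.3, 0.1]
width: -0.0002
```

```bash
python3 - <<'E'
from h import *
st()
E
```

```text
t 11.43 stand mm [-130.2    0. ] z 61.6 Fs [-1.09  0.12  0.11] w -0.0002
```

apply_moves(commands=[[-0.03,0,0,0,0,0,0],[-0.05,0,0,0,0,0,0],[-0.07,0,0,0,0,0,0],[-0.07,0,0,0,0,0,0]])

```text
t: 11.92
ee_pos: [0.4807, 0.0783, 0.0615]
ee_rot: [-0.285, -3.125, 0.006]
force: [-4.6, 1.9, 5.1]
width: 0.0005
```

```bash
python3 - <<'E'
from h import *
st()
E
```

```text
t 11.93 stand mm [-129.6    0. ] z 61.5 Fs [-4.89  1.09  5.12] w 0.0005
```

apply_moves(commands=[[-0.03,0,0,0,0,0,0],[-0.06,0,0,0,0,0,0],[-0.06,0,0,0,0,0,0]])

```text
t: 12.3
ee_pos: [0.4807, 0.0782, 0.0614]
ee_rot: [-0.285, -3.121, 0.006]
force: [-7.2, 3.6, 5.5]
width: -0.0002
```

```bash
python3 - <<'E'
from h import *
st()
E
```

```text
t 12.3 stand mm [-129.6    0. ] z 61.4 Fs [-7.76  2.3   5.54] w -0.0002
```

Firm end stop at 7.8 N. Backing off and looking.

apply_moves(commands=[[0.2,0,0,0,0,0,0],[0.6,0,0,0,0,0,0],[1.2,0,0,0,0,0,0],[1.4,0,-1.0,0,0,0,0],[1.4,1.0,-2.5,0,0,0,0],[1.0,3.0,-4.0,0,0,0,0],[0.0,3.5,-4.0,0,0,0,0],[-1.0,3.5,-4.0,0,0,0,0]])

```text
t: 13.3
ee_pos: [0.5225, 0.1615, 0.1618]
ee_rot: [-0.282, -3.124, 0.005]
force: [-0.4, 0.2, -0.1]
width: -0.0
```

```bash
python3 - <<'E'
from h import *
look('w7');st()
E
```

```text
t 13.35 stand mm [-99.7  88.8] z 161.9 Fs [2.87 0.66 1.3 ] w 0.0
```

View pics/w7.png

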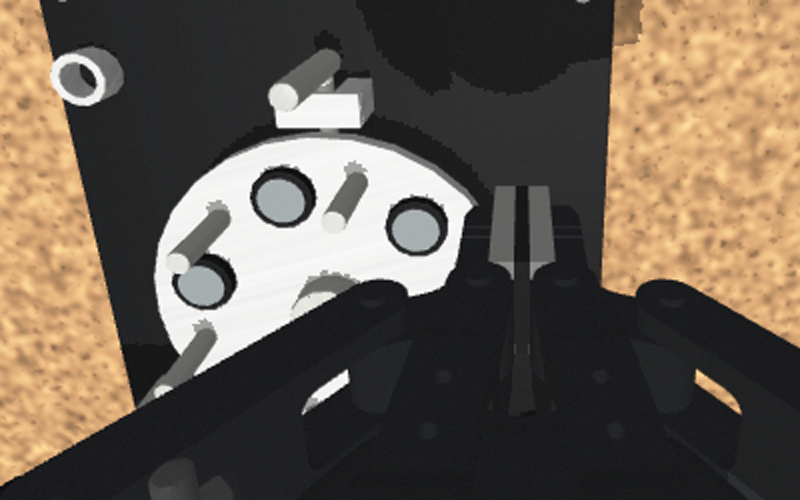

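```bash
python3 -c "
from h import *
meas('w7',[('pin',334,222,.077),('pin',178,262,.077),('cell',281,200,.046),('cell',415,227,.046),('post',284,97,.072)])"
```

```text
pin [-64.2  16.6] 66.3 -15.5
pin [-46.6 -46.8] 66.0 -15.1
cell [-57.8 -16.3] 60.0 -15.7
cell [-44.4  41.6] 60.8 -16.8
post [-113.4    1.4] 113.4 0.7
```

The post is at -113.4 mm (home is -113), the carousel is at about -0.27 rad and the arm is clear of everything.

```bash
python3 -c "
from cell import env
print(env.close_job())"
```

```text
the job is handed in; nothing more can be done
None
```

The carousel is in the next stop, the bolt is home and locked, and the job is handed in at about 13 s.

- **Carousel:** I pushed one pin clockwise with the closed fingers, from about -0.52 rad. Turning took about 3.5 N at the pin. At about -0.28 rad the force fell to near zero as the roller dropped in. Pushing on to 5.8 N moved it only about 0.4 mm more, which confirmed the stop.
- **Bolt:** It slid in at 1 to 2 N with no snag at the ring, and came up against a firm end stop at about 8 N.
- **Last look:** The bolt post stands at x = -113.4 mm in the stand's frame, where home is -113 mm. The carousel reads about -0.27 rad and the arm is clear of everything. The spacer was the only bystander in that view; I did not remeasure the others, but the arm's path did not go near them.
- **Readings that disagreed:** While the pin was turning, the force also showed a sideways part of up to 4 N, which I put down to friction on the finger. The last force reading, with the arm in free air, showed about 3 N, most likely from the arm still braking.

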